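Sort out the coffee things on their saucers, coaster and trivet

ROBOT

A 6-joint arm with a two-finger parallel gripper is mounted at the origin on the work surface. World frame = base frame: x ahead of the robot, y to its left, z up, the work surface at z = 0. Lengths are in mm, angles in degrees, forces in N, time in s.
With the tool pointing down it reaches from about 275 to 725 mm from the base axis. Payload 15.9 kg.
Tool frame: the origin (TCP) lies on the centre line of the jaws, within the pads' length; the fingertips stand 17 mm ahead of it and the grasp point (between the pads) lies 2 mm behind it; z points along the fingers, y is the line along which they close (so a half turn about z gives the same grasp; the last joint's range is limited). The gripper opens to 85 mm and grips with 20 to 120 N. Pads are 22 mm wide; open, the fingers measure 114 mm over their backs; the gripper's body (76 mm by 85 mm) begins 54 mm behind the grasp point. The pads swing forward as they close: fully open they stand 13 mm farther back than shut.
Start: joints at [72.823, 12.198, -1.971, 75.831, 0, 90], TCP at [147.659, 477.684, 248.306] pointing down, gripper open.
Joint ranges: [-170.91, 170.91], [-42.67, 98.43], [-65.05, 77.54], [-120.47, 116.71], [-90, 82.35], [-180, 180]. Speed limits (degrees/s): [108.29, 108.29, 136.94, 147.25, 180, 180].

INTERFACE

Orientations are given as a 3x3 rotation matrix whose columns are the frame's x, y, z axes.
In Python, from workcell import bot, read_camera gives the robot as it stands.
- The arm moves only by the tool arm_command, never from a script. Its argument "moves" is a list that holds one entry, the list of rows, each a list of 5 numbers: the shift along the tool's x, y, z in units of 40 mm (1.0 is 40 mm), then the turn about the tool's z in units of 10 degrees (1.0 is 10 degrees), then the opening, from 0 (shut) to 1 (fully open). A call has 1 to 10 rows; each row is the pose to reach, as a shift and turn from the pose commanded when the call began, along the tool's axes at that moment; what a row does not reach only later rows make up. A row lasts 1/8 s, in which the tool goes at most 62.5 mm and 10.7 degrees, less where a joint would pass 70% of its speed; a pose out of reach is approached as far as the arm can. A call with a gripper value outside its range is refused whole. The fingers move at their own pace and stop on an object; "newtons" is the grip in N (left out, the last holds). Time passes only in rows, so rows that repeat a pose let the fingers close. It gives the time, the measured TCP pose, the force, the opening and the grip force at its end, in the units of the state.
- bot.get_obs(): the state, without advancing time (a new reading comes with each control period).
- read_camera(name): name is "scene" or "top" or "wrist"; returns a dict with "color" (420x560x3 uint8, red, green, blue), "z_map" (420x560 float32, mm along the optical axis (not along the pixel's ray), 0 where there is no reading), "fx", "fy", "cx", "cy" (pixels), "rvec" (rotation vector, rad) and "tvec" (3), from world to camera coordinates, as OpenCV has them. Camera axes: x right, y down, z forward; pixel columns grow to the right and rows downward; lengths in mm; the calibration is good to about 2 mm. A picture is of the moment at which its call begins.
- bot.finish_job(): hands the job in; it is judged then, once.
The state is a dict: "clock": time; "q": joint angles; "qvel": joint speeds; "effort": joint torques, N m; "tool_pos": TCP position; "eef_rot": TCP orientation; "ft_force": force on the tool from outside, world axes, zero at the start; "torque": the same for the moment, N m; "gripper_width": finger opening in mm; "gripper_force": force on a finger pad.
Only numpy, scipy, OpenCV 4.12 (cv2) and the standard library are available. Lean on these libraries where they do the work, as an engineer would, in place of code of your own. Each camera call takes 0.05 s, during which the arm holds its last target. There are 200 camera calls.

TASK

The coffee things have been set down in each other's places: stand the large cup in the middle of the large saucer, the espresso cup in the middle of the small saucer, the glass tumbler in the middle of the round cork coaster, and the coffee pot in the middle of the wooden trivet. Every place is taken at the start, so park things on the empty drying mat on the way as you need. Set everything down upright without dropping or tipping it, and leave the saucers, the coaster and the trivet where they lie.

Things in the scene. Friction and masses are not known exactly. Their poses are not given: they have to be found in the camera images.
- coffee_cup_mid (a point): LARGE white ceramic coffee cup with an ear handle, 68 mm across (straight wall from 26 mm up to the rim, 4 mm thick), 70 mm tall, 0.22 kg. The point is on its axis, half-way up (35 mm above its foot, which is 44 mm across); its handle points along its +y axis, so a gripper that closes along its x axis clears the handle; the handle reaches 63 mm from the axis. It belongs on the large saucer. (The two blue-rimmed enamel mugs nearby are not part of the job.)
- espresso_cup_mid (a point): SMALL white ceramic espresso cup with an ear handle, 52 mm across (straight wall from 26 mm up to the rim, 4 mm thick), 52 mm tall, 0.12 kg. The point is on its axis, half-way up (26 mm above its foot, which is 36 mm across); its handle points along its +y axis, so a gripper that closes along its x axis clears the handle; the handle reaches 49 mm from the axis. It belongs on the small saucer.
- tumbler_mid (a point): Clear, nearly straight round glass tumbler with a greenish foot and no handle, 53 mm across at the foot, 56 mm at the rim, wall 3 mm, 74 mm tall, 0.18 kg. The point is on its axis, half-way up (37 mm above its foot); a hold 5 to 20 mm above this point leaves more room between the rim and the hand. It belongs on the coaster.
- pot_knob (a point): Aluminium stove-top coffee pot, eight-sided with a waist, 75 mm across at the base, 142 mm tall, 0.36 kg, one rigid piece (the lid does not open). It is lifted by the black knob on top: 17 to 20 mm across, 30 mm tall, standing on the lid whose top is 112 mm above the base. The point is in the knob, on the pot's axis, 132 mm above its base. The black side handle points along its +y axis and reaches 77 mm from the axis, up to 105 mm above the base. It belongs on the trivet.
- large_saucer: LARGE white saucer, 156 mm across; level floor 104 mm across, 8 mm above the counter; rim 17 mm high. Origin: centre of its underside.
- small_saucer: SMALL white saucer, 120 mm across; level floor 86 mm across, 8 mm above the counter; rim 14 mm high. Origin: centre of its underside.
- coaster: Round cork coaster, a flat disc 96 mm across, 10 mm thick. Origin: centre of its underside.
- trivet: Square wooden trivet of six parallel slats, 150 mm each way, 10 mm thick, level on top. Origin: centre of its underside.
- drying_mat: Oblong dark ribbed rubber drying mat, 160 mm along its x axis and 120 mm along its y axis, 5 mm thick, empty at the start: the free spot. Origin: centre of its underside.
Not all that is in view belongs to the job. What is shaped like the part that bears pot_knob but green is not meant.

How it is judged:
By the outcome, as a careful person would: the job done as asked, in the order asked, and still so for the second after the job is handed in, with the robot touching nothing.
It also fails if it takes over 147 s, if anything falls off the work surface, if the arm or the gripper's body presses on something with over 40 N, if the wrist force passes 120 N, or if a joint passes its speed limit or range.

## Working session

There is one attempt and no reset: what is moved stays moved. The work goes in short steps, Python scripts to look and compute and a tool call to move; the robot and the scene stay as the last step left them, time stands still between calls to the robot, and variables do not carry over. Pictures are saved under pics/ and viewed, at most 14 in all, crops included, and the job is handed in when it is done.

Besides the shell and the picture viewer there is one more tool, called as name([rows], argument=value, ...), one row to a line, values as JSON. arm_command: Moves the arm, as the interface text tells. Its arguments: {"type":"object","properties":{"moves":{"type":"array"},"newtons":{"type":"number"}},"required":["moves"]}

```bash
ls; mkdir -p pics; cat > h.py <<'E'
import numpy as np, cv2, pickle
from workcell import bot, read_camera
def cam(n,save=None):
    c=read_camera(n); R=cv2.Rodrigues(np.array(c["rvec"],float))[0]; c["R"]=R; c["t"]=np.array(c["tvec"],float).ravel()
    if save: cv2.imwrite(f"pics/{save}.png",cv2.cvtColor(c["color"],cv2.COLOR_RGB2BGR)); pickle.dump(c,open(f"pics/{save}.pkl","wb"))
    return c
def load(s): return pickle.load(open(f"pics/{s}.pkl","rb"))
def ray(c,u,v,z):
    d=c["R"].T@np.array([(u-c["cx"])/c["fx"],(v-c["cy"])/c["fy"],1.]); o=-c["R"].T@c["t"]
    return o+d*(z-o[2])/d[2]
def cloud(c):
    v,u=np.mgrid[:420,:560]; z=c["z_map"]; p=np.stack([(u-c["cx"])/c["fx"]*z,(v-c["cy"])/c["fy"]*z,z],-1)
    w=(p-c["t"])@c["R"]; w[z==0]=np.nan; return w
def proj(c,p):
    q=c["R"]@np.array(p,float)+c["t"]; return np.array([c["fx"]*q[0]/q[2]+c["cx"],c["fy"]*q[1]/q[2]+c["cy"]])
E
python3 - <<'E'
from h import *
for n in("top","scene","wrist"):
    c=cam(n,n+"0"); print(n,c["fx"],c["cx"],c["cy"],-c["R"].T@c["t"],c["R"][2], (c["z_map"]>0).mean())
o=bot.get_obs(); print({k:np.round(v,2).tolist() for k,v in o.items()})
E
```

```text
pics
top 507.3509174847974 275.5271675760257 203.5394404596484 [ 328.47964803  113.8849466  1648.40078361] [ 0.07435077 -0.01881179 -0.9970547 ] 0.9960714285714286
scene 382.67788129001787 272.70585505007654 211.02177488759546 [1082.77987491  267.11706851  954.13721185] [-0.59531729 -0.16241898 -0.78690368] 0.9961011904761905
wrist 370.82068920439406 280.90172025971424 210.77097114319898 [ 69.86002483 501.58624956 373.97203844] [ 0.30448383 -0.0945149  -0.94781672] 0.9959183673469387
{'clock': 0.15, 'q': [72.83, 12.22, -2.0, 75.83, -0.0, 90.0], 'qvel': [-0.05, -0.09, 0.12, 0.05, 0.03, 0.01], 'effort': [-0.0, -68.64, 48.72, 0.01, -0.0, -0.0], 'tool_pos': [147.57, 477.47, 247.93], 'eef_rot': [[-0.96, 0.3, -0.0], [0.3, 0.96, -0.0], [-0.0, -0.0, -1.0]], 'ft_force': [-0.04, -0.45, 0.1], 'torque': [-0.01, -0.04, 0.03], 'gripper_force': 0.0, 'gripper_width': 85.56}
```

View pics/top0.png

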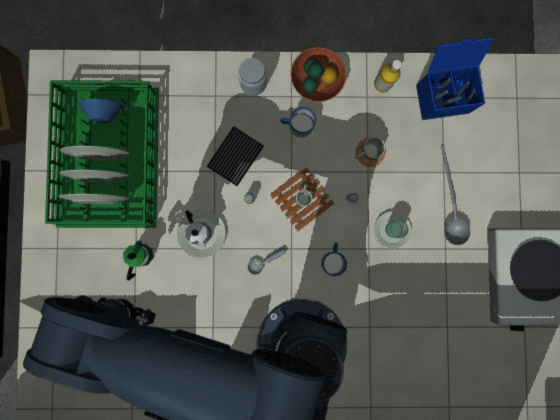

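View pics/scene0.png

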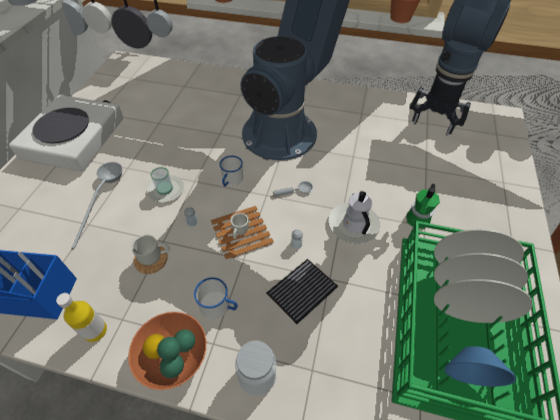

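Top view: the pot stands on the large saucer (197,235), a small cup on the trivet (302,197), a cup on the coaster (372,150), the tumbler on the small saucer (395,228), and the mat (236,155) is empty. The rest is clutter: two blue-rimmed mugs, two shakers, a green pot and spoons. I'll zoom in and measure.

```bash
python3 - <<'E'
from h import *
c=load("top0"); im=cv2.cvtColor(c["color"],cv2.COLOR_RGB2BGR)
a=lambda x0,y0:cv2.resize(im[y0:y0+75,x0:x0+100],(400,300),interpolation=cv2.INTER_CUBIC)
m=np.vstack([np.hstack([a(150,195),a(255,160)]),np.hstack([a(325,115),a(345,195)])])
cv2.imwrite("pics/crop1.png",m)
c2=load("scene0"); W=cloud(c); W2=cloud(c2)
hsv=cv2.cvtColor(c["color"],cv2.COLOR_RGB2HSV)
def blob(mask,near,z):
    n,l,s,ce=cv2.connectedComponentsWithStats(mask.astype(np.uint8))
    k=l[near[1],near[0]] if l[near[1],near[0]] else 1+np.argmin(np.hypot(*(ce[1:]-near).T)+1e3*(s[1:,4]<40))
    return (l==k)
# height clusters around approximate positions from merged clouds
P=np.vstack([W.reshape(-1,3),W2.reshape(-1,3)]);P=P[~np.isnan(P[:,0])]
for nm,uv in dict(pot=(197,235),triv=(303,197),coas=(372,150),ssau=(395,228),mat=(236,155)).items():
    p=ray(c,*uv,20)
    for tag,w in(("top",W),("scn",W2)):
        w=w.reshape(-1,3); q=w[np.hypot(w[:,0]-p[0],w[:,1]-p[1])<100]
        h,e=np.histogram(q[:,2],np.arange(-10,160,5)); print(nm,p.round(),tag,h.tolist())
E
```

```text
pot [348. 334.  20.] top [68, 402, 591, 463, 522, 317, 100, 17, 3, 9, 7, 3, 2, 7, 13, 18, 3, 1, 0, 0, 0, 8, 13, 44, 130, 164, 63, 5, 1, 0, 2, 14, 15]
pot [348. 334.  20.] scn [2, 453, 495, 299, 447, 287, 24, 29, 27, 30, 30, 28, 17, 17, 51, 53, 17, 18, 17, 15, 18, 22, 28, 37, 128, 182, 14, 7, 8, 8, 8, 21, 14]
triv [471.  -5.  20.] top [58, 450, 721, 691, 599, 221, 51, 22, 10, 11, 7, 7, 11, 18, 31, 13, 2, 0, 0, 0, 0, 0, 0, 0, 0, 0, 0, 0, 0, 0, 0, 0, 0]
triv [471.  -5.  20.] scn [3, 598, 606, 782, 501, 26, 19, 30, 35, 30, 33, 39, 40, 47, 45, 3, 0, 0, 0, 0, 0, 0, 0, 0, 0, 0, 0, 0, 0, 0, 0, 0, 0]
coas [ 626. -231.   20.] top [105, 678, 994, 430, 146, 107, 61, 33, 28, 23, 18, 12, 20, 23, 22, 22, 29, 37, 41, 9, 0, 0, 0, 0, 0, 0, 0, 0, 0, 0, 0, 0, 0]
coas [ 626. -231.   20.] scn [6, 1345, 867, 218, 126, 15, 28, 46, 56, 51, 55, 47, 54, 58, 65, 67, 59, 89, 28, 0, 0, 0, 0, 0, 0, 0, 0, 0, 0, 0, 0, 0, 0]
ssau [ 372. -302.   20.] top [109, 649, 874, 501, 304, 199, 68, 20, 11, 10, 16, 13, 15, 10, 10, 16, 11, 25, 36, 16, 6, 0, 0, 0, 0, 0, 0, 0, 0, 0, 0, 0, 0]
ssau [ 372. -302.   20.] scn [6, 723, 545, 243, 251, 32, 14, 20, 17, 24, 33, 29, 33, 35, 39, 29, 48, 32, 55, 5, 0, 0, 0, 0, 0, 0, 0, 0, 0, 0, 0, 0, 0]
mat [607. 212.  20.] top [58, 524, 1191, 894, 212, 10, 0, 0, 0, 0, 0, 0, 0, 0, 0, 0, 0, 0, 0, 0, 0, 0, 0, 0, 0, 0, 0, 0, 0, 0, 0, 0, 0]
mat [607. 212.  20.] scn [13, 884, 2287, 687, 1, 0, 0, 0, 0, 0, 0, 0, 0, 0, 0, 0, 0, 0, 0, 0, 0, 0, 0, 0, 0, 0, 0, 0, 0, 0, 0, 0, 0]
```

View pics/crop1.png

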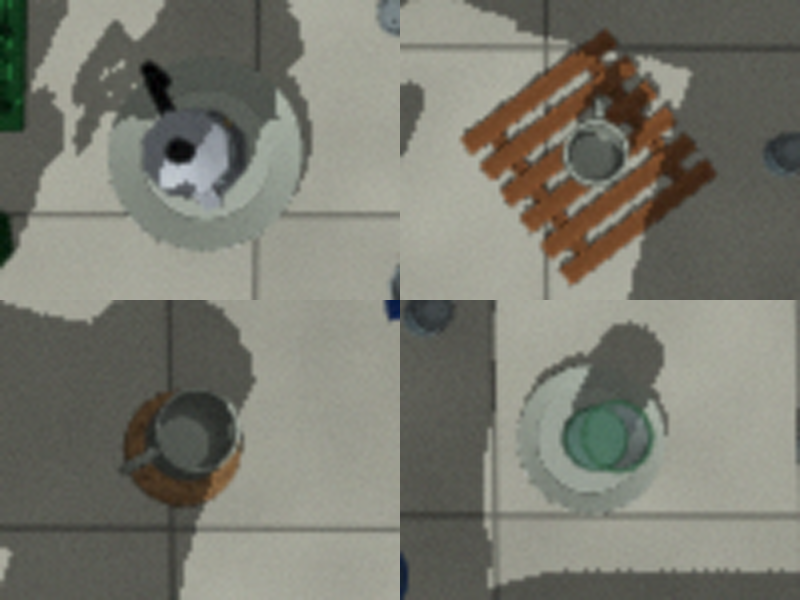

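```bash
python3 - <<'E'
from h import *
c=load("top0"); s=load("scene0")
def C(ox,oy,x,y,z): return ray(c,ox+(x+.5)/4-.5,oy+(y+.5)/4-.5,z)
pts=dict(
 pot=C(150,195,180,151,150), poth=C(150,195,152,70,110), LS=C(150,195,204,153,17),
 esp=C(255,160,196,152,62), esph=C(255,160,199,108,42), triv=C(255,160,188,157,10),
 cup=C(325,115,196,132,80), cuph=C(325,115,125,167,50), coas=C(325,115,182,148,10),
 tum=C(345,195,217,137,82), tumf=C(345,195,205,137,10), SS=C(345,195,192,140,12))
for k,p in pts.items(): print(k,p.round(),"scene px",proj(s,p).round(1))
for a,b in(("pot","poth"),("esp","esph"),("cup","cuph")):
    d=pts[b]-pts[a]; print(a,"handle ang",np.degrees(np.arctan2(d[1],d[0])).round(1),np.hypot(*d[:2]).round())
# depth check: centroid of high points in scene/top
for n,z0,z1 in(("pot",130,160),("esp",50,70),("cup",65,90),("tum",65,90)):
    for cc in(c,s):
        w=cloud(cc).reshape(-1,3); p=pts[n]; q=w[(np.hypot(w[:,0]-p[0],w[:,1]-p[1])<60)&(w[:,2]>z0)&(w[:,2]<z1)]
        print(n,len(q),((np.percentile(q,3,0)+np.percentile(q,97,0))/2).round(),np.median(q,0).round())
# mat
hsv=cv2.cvtColor(c["color"],cv2.COLOR_RGB2HSV); m=(hsv[...,2]<50).astype(np.uint8); m[:, :200]=0;m[:,270:]=0;m[:120]=0;m[190:]=0
m=cv2.morphologyEx(m,cv2.MORPH_CLOSE,np.ones((5,5))); k=max(cv2.findContours(m,0,1)[0],key=cv2.contourArea); r=cv2.minAreaRect(k); print("mat",r,ray(c,*r[0],5).round())
im=s["color"][...,::-1].copy()
for k,p in pts.items(): cv2.circle(im,tuple(np.round(proj(s,p)*1).astype(int)),1,(0,0,255),-1)
cv2.imwrite("pics/s1.png",cv2.resize(im[140:300,110:410],(800,427),interpolation=cv2.INTER_CUBIC))
E
```

```text
pot [354. 323. 150.] scene px [361.6 193.7]
poth [416. 351. 110.] scene px [366.5 221.8]
LS [355. 323.  17.] scene px [353.6 222.5]
esp [466.  -4.  62.] scene px [238.6 220.3]
esph [503.  -8.  42.] scene px [233.9 234. ]
triv [466.  -2.  10.] scene px [240.7 230.9]
cup [ 623. -223.   80.] scene px [143.8 244.9]
cuph [ 600. -172.   50.] scene px [167.  247.9]
coas [ 622. -227.   10.] scene px [149.4 258. ]
tum [ 368. -298.   82.] scene px [158.7 173.6]
tumf [ 370. -307.   10.] scene px [161.2 188.6]
SS [ 367. -296.   12.] scene px [164.5 188.3]
pot handle ang 24.0 68.0
esp handle ang -6.1 37.0
cup handle ang 114.3 56.0
pot 34 [354. 324. 150.] [355. 324. 150.]
pot 59 [354. 325. 142.] [358. 324. 148.]
esp 73 [474.  -4.  59.] [474.  -6.  61.]
esp 135 [472.  -4.  58.] [472.  -5.  58.]
cup 138 [ 624. -216.   76.] [ 615. -216.   77.]
cup 243 [ 624. -219.   73.] [ 622. -219.   74.]
tum 104 [ 369. -297.   77.] [ 371. -302.   80.]
tum 169 [ 368. -296.   76.] [ 369. -299.   77.]
mat ((234.76922607421875, 155.84616088867188), (36.61021041870117, 49.36831283569336), 33.690067291259766) [607. 216.   5.]
```

View pics/s1.png

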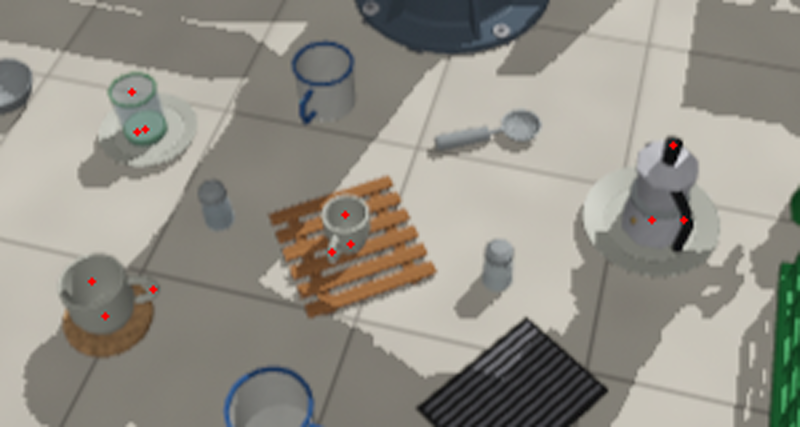

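The overlay agrees in both views: rim, foot and knob points land on the objects, and the heights match (rims at 62, 80 and 82, knob at 150). Order of moves: espresso → mat, pot → trivet, large cup → large saucer, tumbler → coaster, espresso → small saucer.

```bash
cat >> h.py <<'E'
def yaw(): 
    R=np.array(bot.get_obs()["eef_rot"]); return np.degrees(np.arctan2(R[1,0],R[0,0]))
def go(x,y,z,a=None,frm=None):
    o=bot.get_obs(); R=np.array(o["eef_rot"]); p=np.array(o["tool_pos"])
    d=R.T@(np.array([x,y,z])-p)/40; t=0 if a is None else -((a-yaw()+90)%180-90)/10
    print("clock",round(float(o["clock"]),1),"pos",p.round(1),"yaw",yaw().round(1),"-> units",d.round(3),"turn",round(t,2))
E
python3 -c "
from h import *
go(466,-4,190,174)"
```

```text
clock 0.1 pos [147.6 477.5 247.9] yaw 162.8 -> units [-11.16   -9.148   1.457] turn -1.12
```

arm_command([
  [[-0.5,-0.4,0.1,0,1],[-2,-1.6,0.3,-0.3,1],[-3.8,-3.1,0.5,-0.6,1],[-5.5,-4.5,0.7,-1.1,1],[-7.2,-5.9,0.9,-1.1,1],[-8.9,-7.3,1.2,-1.1,1],[-10.2,-8.4,1.4,-1.1,1],[-11.0,-9.0,1.46,-1.1,1],[-11.16,-9.15,1.46,-1.1,1],[-11.16,-9.15,1.46,-1.1,1]],
])

```text
clock: 1.4
tool_pos: [466.8, -6.1, 189.6]
eef_rot: [[-0.994, 0.109, -0.0], [0.109, 0.994, 0.0], [0.0, 0.0, -1.0]]
ft_force: [0.1, 0.1, -1.1]
gripper_width: 85.4
gripper_force: 0.0
```

```bash
python3 - <<'E'
from h import *
c=cam("wrist","w1"); go(466,-4,190,174)
im=c["color"][...,::-1].copy()
for p in[(466,-4,62),(466,-2,10),(503,-8,42)]: u=proj(c,p); print(u.round(1)); cv2.circle(im,tuple(np.round(u).astype(int)),2,(0,0,255),-1)
cv2.imwrite("pics/w1a.png",im)
E
```

```text
clock 1.4 pos [469.2 -10.1 188.8] yaw 173.7 -> units [ 0.096  0.142 -0.031] turn -0.03
[283.6 204.1]
[285.5 185.4]
[283.4 240.9]
```

View pics/w1a.png

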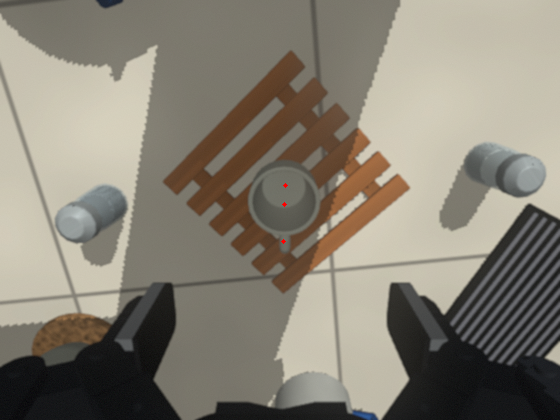

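Wrist view: espresso cup rim centred at about (284,201), handle straight down at (285,245), trivet corners at (292,51), (409,184), (282,292) and (164,182). The predictions sit within about 3 px.

```bash
python3 - <<'E'
from h import *
c=load("w1"); print("rim",ray(c,284.5,201,62).round(1))
k=np.array([ray(c,u,v,10)[:2] for u,v in[(292,51),(409,184),(282,292),(164,182)]]); print(k.round(),k.mean(0).round(1),np.linalg.norm(np.diff(k,axis=0),axis=1).round())
w=cloud(c); print("rim z",np.nanpercentile(w[160:240,245:325,2],[50,95,99]).round(1), "slat z",np.nanmedian(w[120:135,258:266,2]).round(1))
h=ray(c,285,246,40)-ray(c,284.5,201,62); print("handle",np.degrees(np.arctan2(h[1],h[0])))
cam("wrist")
r=ray(c,284.5,201,62); print(bot.get_obs()["qvel"]); go(r[0],r[1],50-2,174)
E
```

```text
rim [463.7  -3.1  62. ]
[[ 362.   14.]
 [ 476.  102.]
 [ 568.  -16.]
 [ 452. -104.]] [464.5  -0.9] [145. 150. 146.]
rim z [19.1 62.6 63.3] slat z 2.1
handle -5.2665999668190215
[ 4.52210304 -2.50240959 -2.42814905  1.18782495  1.06468125  4.63120911]
clock 1.5 pos [467.6  -7.6 188.9] yaw 173.6 -> units [0.107 0.103 3.523] turn -0.04
```

```bash
cat >> h.py <<'E'
import json
def _ax(a): a=np.radians(a); return np.array([[np.cos(a),np.sin(a),0],[np.sin(a),-np.cos(a),0],[0,0,-1]])
def done(*s):   # update the commanded pose by a call's last row
    c=json.load(open("cmd.json")); p=np.array(c[:3])+40*_ax(c[3])@np.array(s[:3]); json.dump([*p,c[3]-10*s[3]],open("cmd.json","w")); 
    o=bot.get_obs(); print("cmd",p.round(1),round(c[3]-10*s[3],1),"meas",np.round(o["tool_pos"],1),"clock",round(float(o["clock"]),1))
def go(x,y,z,a=None):
    c=json.load(open("cmd.json")); d=_ax(c[3]).T@(np.array([x,y,z])-c[:3])/40
    t=0 if a is None else -((a-c[3]+90)%180-90)/10
    print("-> units",d.round(3),"turn",round(t,2))
E
echo '[147.659,477.684,248.306,162.823]'>cmd.json
python3 - <<'E'
from h import *
done(-11.16,-9.15,1.46,-1.1); go(464.5,-3.4,46,174.3)
E
```

```text
cmd [466.1  -3.8 189.9] 173.8 meas [467.6  -7.6 188.9] clock 1.5
-> units [0.04  0.006 3.598] turn -0.05
```

arm_command([
  [[0.04,0,0.3,0,1],[0.04,0,1,0,1],[0.04,0,1.9,0,1],[0.04,0,2.7,0,1],[0.04,0,3.3,0,1],[0.04,0,3.55,0,1],[0.04,0,3.6,0,1],[0.04,0,3.6,0,1],[0.04,0,3.6,0,0.7],[0.04,0,3.6,0,0]],
], newtons=40)

```text
clock: 2.75
tool_pos: [464.8, -3.7, 46.4]
eef_rot: [[-0.994, 0.108, 0.001], [0.108, 0.994, -0.0], [-0.001, 0.0, -1.0]]
ft_force: [0.5, -0.1, -0.1]
gripper_width: 51.2
gripper_force: 0.0
```

arm_command([
  [[0,0,0,0,0],[0,0,0,0,0],[0,0,0,0,0],[0,0,0,0,0],[0,0,0,0,0]],
])

```text
clock: 3.38
tool_pos: [464.9, -3.7, 46.5]
eef_rot: [[-0.994, 0.108, 0.001], [0.108, 0.994, 0.0], [-0.001, 0.0, -1.0]]
ft_force: [-1.8, 0.5, 9.4]
gripper_width: 50.2
gripper_force: 40.4
```

```bash
python3 - <<'E'
from h import *
done(0.04,0,3.6,0); go(607,216,135); go(607,216,43)
E
```

```text
cmd [464.5  -3.7  45.9] 173.8 meas [464.9  -3.7  46.5] clock 3.4
-> units [-2.952  5.843 -2.227] turn 0
-> units [-2.952  5.843  0.073] turn 0
```

arm_command([
  [[0,0,-0.4,0,0],[0,0,-1.2,0,0],[-0.2,0.4,-1.9,0,0],[-0.7,1.3,-2.2,0,0],[-1.3,2.5,-2.2,0,0],[-1.9,3.7,-2.2,0,0],[-2.5,4.9,-2.2,0,0],[-2.85,5.6,-2.0,0,0],[-2.95,5.84,-1.6,0,0],[-2.95,5.84,-1.3,0,0]],
])

```text
clock: 4.62
tool_pos: [606.3, 215.6, 96.4]
eef_rot: [[-0.994, 0.107, -0.001], [0.107, 0.994, -0.001], [0.001, -0.001, -1.0]]
ft_force: [0.2, -0.2, -2.3]
gripper_width: 50.0
gripper_force: 42.4
```

arm_command([
  [[0,0,0,0,0],[0,0,0.4,0,0],[0,0,0.9,0,0],[0,0,1.2,0,0],[0,0,1.35,0,0],[0,0,1.4,0,0],[0,0,1.4,0,0],[0,0,1.4,0,0]],
])

```text
clock: 5.62
tool_pos: [607.2, 216.0, 42.4]
eef_rot: [[-0.994, 0.108, 0.001], [0.108, 0.994, 0.0], [-0.001, 0.0, -1.0]]
ft_force: [0.6, 0.8, -2.4]
gripper_width: 50.1
gripper_force: 42.4
```

arm_command([
  [[0,0,0,0,0.7],[0,0,0,0,1],[0,0,0,0,1],[0,0,0,0,1],[0,0,-0.5,0,1],[0,0,-1.5,0,1],[0,0,-2.5,0,1],[0,0,-3.4,0,1],[0,0,-3.9,0,1],[0,0,-4,0,1]],
])

```text
clock: 6.88
tool_pos: [607.5, 216.1, 203.1]
eef_rot: [[-0.994, 0.108, 0.002], [0.108, 0.994, 0.001], [-0.002, 0.001, -1.0]]
ft_force: [0.4, 0.1, -0.4]
gripper_width: 85.6
gripper_force: 0.0
```

```bash
python3 - <<'E'
from h import *
done(-2.95,5.84,-1.3,0);done(0,0,1.4,0);done(0,0,-4,0); go(375,332,265,24)
c=cam("wrist","w2")
E
```

```text
cmd [606.9 215.9  97.9] 173.8 meas [607.5 216.1 203.1] clock 6.9
cmd [606.9 215.9  41.9] 173.8 meas [607.5 216.1 203.1] clock 6.9
cmd [606.9 215.9 201.9] 173.8 meas [607.5 216.1 203.1] clock 6.9
-> units [ 6.077  2.262 -1.577] turn -3.02
```

View pics/w2.png

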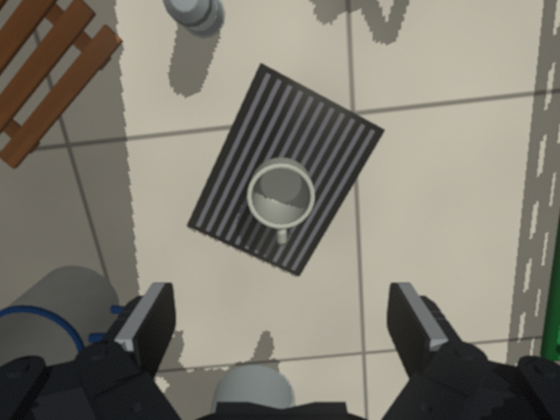

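Espresso stands upright near the middle of the mat (rim at about (281,195)). Next, the pot.

```bash
python3 - <<'E'
from h import *
go(354,324,240,24)
E
```

```text
-> units [ 6.577  2.007 -0.952] turn -3.02
```

arm_command([
  [[0.4,0.1,-0.2,-0.3,1],[1.5,0.4,-0.5,-1,1],[2.9,0.9,-0.95,-1.8,1],[4.3,1.3,-0.95,-2.5,1],[5.5,1.7,-0.95,-3,1],[6.3,1.9,-0.95,-3,1],[6.58,2.0,-0.95,-3,1],[6.58,2.0,-0.95,-3,1],[6.58,2.0,-0.95,-3,1],[6.58,2.0,-0.95,-3,1]],
])

```text
clock: 8.18
tool_pos: [354.6, 323.4, 239.7]
eef_rot: [[-0.915, -0.403, -0.0], [-0.403, 0.915, -0.0], [0.0, -0.0, -1.0]]
ft_force: [0.1, 0.7, -0.6]
gripper_width: 85.8
gripper_force: 0.0
```

```bash
python3 - <<'E'
from h import *
done(6.58,2,-.95,-3)
c=cam("wrist","w3")
im=c["color"][...,::-1].copy()
for p in[(354,324,150),(355,323,17),(416,351,110)]: u=proj(c,p); print(u.round(1)); cv2.circle(im,tuple(np.round(u).astype(int)),2,(0,0,255),-1)
cv2.imwrite("pics/w3a.png",im)
E
```

```text
cmd [353.9 323.8 239.9] 203.8 meas [354.6 323.4 239.7] clock 8.2
[282.7 223.9]
[280.7 175.7]
[282.  286.9]
```

View pics/w3a.png

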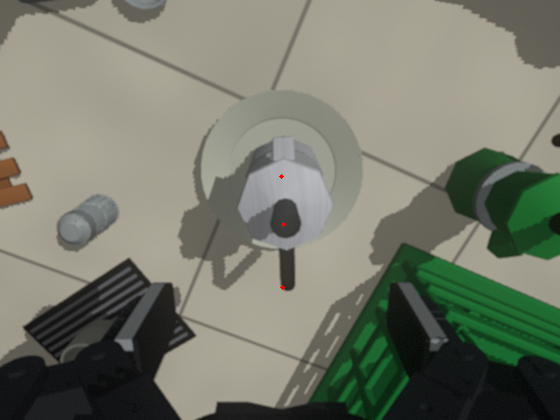

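Knob top at about (286,226), handle straight below at (287,288), saucer rim centred at about (282,170).

```bash
python3 - <<'E'
from h import *
c=load("w3"); p=ray(c,286,226,150); print(p.round(1)); w=cloud(c)
print("knob z",np.nanpercentile(w[215:235,278:294,2],[50,90]).round(1),"lid",np.nanmedian(w[205:220,252:262,2]).round(1))
go(p[0],p[1],142,24)
E
```

```text
[354.4 326.4 150. ]
knob z [150.5 151.3] lid 117.4
-> units [-0.04   0.055  2.448] turn -0.02
```

arm_command([
  [[-0.02,0.04,0.3,0,1],[-0.02,0.04,0.9,0,1],[-0.02,0.04,1.6,0,0.8],[-0.02,0.04,2.1,0,0.6],[-0.02,0.04,2.4,0,0.5],[-0.02,0.04,2.45,0,0.5],[-0.02,0.04,2.45,0,0.5],[-0.02,0.04,2.45,0,0.35],[-0.02,0.04,2.45,0,0.1],[-0.02,0.04,2.45,0,0]],
], newtons=80)

```text
clock: 9.48
tool_pos: [354.2, 326.0, 142.6]
eef_rot: [[-0.915, -0.404, 0.001], [-0.404, 0.915, 0.001], [-0.001, 0.001, -1.0]]
ft_force: [-2.6, 0.2, 6.4]
gripper_width: 16.5
gripper_force: 78.0
```

arm_command([
  [[0,0,0,0,0],[0,0,0,0,0],[0,0,0,0,0],[0,0,0,0,0],[0,0,-0.1,0,0],[0,0,-0.3,0,0],[0,0,-0.3,0,0]],
])

```text
clock: 10.35
tool_pos: [354.3, 325.8, 154.6]
eef_rot: [[-0.915, -0.404, 0.001], [-0.404, 0.915, 0.001], [-0.001, 0.0, -1.0]]
ft_force: [-0.5, -0.3, -3.9]
gripper_width: 16.5
gripper_force: 78.1
```

```bash
python3 - <<'E'
from h import *
done(-.02,.04,2.45,0);done(0,0,-.3,0); go(465,-1.5,240); go(465,-1.5,145)
E
```

```text
cmd [353.9 325.5 141.9] 203.8 meas [354.3 325.8 154.6] clock 10.3
cmd [353.9 325.5 153.9] 203.8 meas [354.3 325.8 154.6] clock 10.3
-> units [ 0.762 -8.601 -2.152] turn 0
-> units [ 0.762 -8.601  0.223] turn 0
```

arm_command([
  [[0,0,-0.3,0,0],[0,0,-0.9,0,0],[0,-0.1,-1.5,0,0],[0.05,-0.5,-2.0,0,0],[0.1,-1.2,-2.15,0,0],[0.2,-2.1,-2.15,0,0],[0.3,-3.1,-2.15,0,0],[0.4,-4.1,-2.15,0,0],[0.45,-5.1,-2.15,0,0],[0.55,-6.1,-2.15,0,0]],
])

```text
clock: 11.6
tool_pos: [432.7, 92.2, 240.6]
eef_rot: [[-0.915, -0.404, 0.001], [-0.404, 0.915, 0.0], [-0.001, -0.0, -1.0]]
ft_force: [0.3, 1.3, -3.9]
gripper_width: 16.5
gripper_force: 78.3
```

arm_command([
  [[0.08,-0.9,0,0,0],[0.15,-1.6,0,0,0],[0.19,-2.1,0,0,0],[0.21,-2.4,0.1,0,0],[0.21,-2.5,0.5,0,0],[0.21,-2.5,1.0,0,0],[0.21,-2.5,1.5,0,0],[0.21,-2.5,1.9,0,0],[0.21,-2.5,2.0,0,0],[0.21,-2.5,2.0,0,0]],
])

```text
clock: 12.85
tool_pos: [465.1, -1.3, 160.2]
eef_rot: [[-0.915, -0.404, -0.0], [-0.404, 0.915, 0.0], [0.0, 0.0, -1.0]]
ft_force: [1.1, -0.9, -4.0]
gripper_width: 16.4
gripper_force: 78.4
```

```bash
python3 - <<'E'
from h import *
done(.55,-6.1,-2.15,0);done(.21,-2.5,2,0); go(465,-1.5,144.5)
c=cam("scene","s2"); im=c["color"][...,::-1].copy()
u=proj(c,(465,-1.5,10)); cv2.circle(im,tuple(np.round(u).astype(int)),1,(0,0,255),-1)
cv2.imwrite("pics/s2a.png",cv2.resize(im[130:280,160:360],(800,600),interpolation=cv2.INTER_CUBIC))
E
```

```text
cmd [432.4  93.4 239.9] 203.8 meas [465.1  -1.3 160.2] clock 12.8
cmd [465.1  -1.4 159.9] 203.8 meas [465.1  -1.3 160.2] clock 12.8
-> units [ 0.002 -0.001  0.385] turn 0
```

View pics/s2a.png

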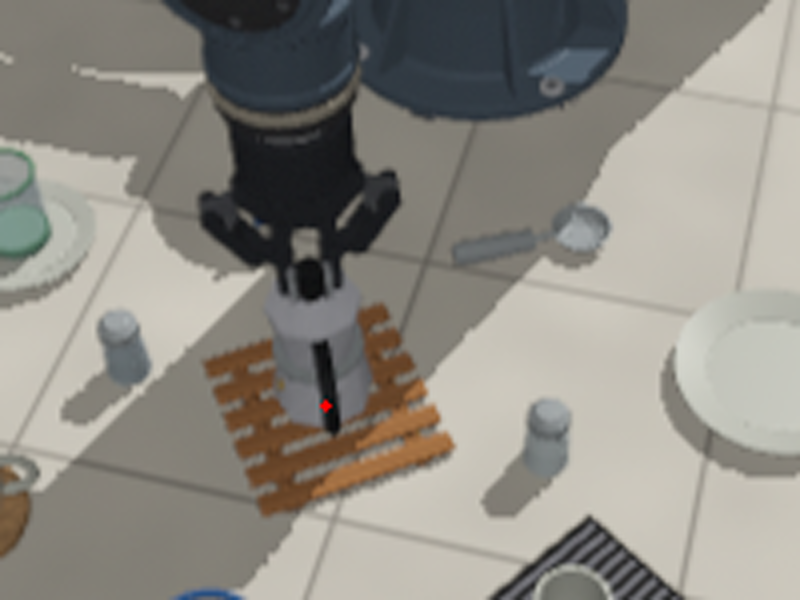

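The pot hangs upright over the trivet's middle; the large saucer is now bare. Lower and release.

arm_command([
  [[0,0,0.15,0,0],[0,0,0.28,0,0],[0,0,0.36,0,0],[0,0,0.39,0,0],[0,0,0.39,0,0],[0,0,0.39,0,0]],
])

```text
clock: 13.65
tool_pos: [465.3, -1.4, 144.8]
eef_rot: [[-0.915, -0.404, 0.001], [-0.404, 0.915, 0.0], [-0.001, -0.0, -1.0]]
ft_force: [-3.3, 1.4, 5.4]
gripper_width: 16.2
gripper_force: 79.3
```

arm_command([
  [[0,0,0,0,0.15],[0,0,0,0,0.4],[0,0,0,0,0.6],[0,0,0,0,0.7],[0,0,-0.5,0,0.7],[0,0,-1.3,0,0.8],[0,0,-2,0,1],[0,0,-2.4,0,1],[0,0,-2.4,0,1]],
])

```text
clock: 14.78
tool_pos: [465.7, -1.4, 241.1]
eef_rot: [[-0.915, -0.404, 0.002], [-0.404, 0.915, -0.0], [-0.002, -0.001, -1.0]]
ft_force: [0.3, -0.1, 0.0]
gripper_width: 85.3
gripper_force: 0.0
```

```bash
python3 - <<'E'
from h import *
done(0,0,.39,0);done(0,0,-2.4,0)
t=cam("top","t3"); s=cam("scene","s3")
# large saucer: bright pixels ellipse near expected place, in both views
for n,c in(("top",t),("scene",s)):
    w=cloud(c); hsv=cv2.cvtColor(c["color"],cv2.COLOR_RGB2HSV)
    m=((np.hypot(w[...,0]-355,w[...,1]-323)<86)&(w[...,2]>13)).astype(np.uint8)
    m=cv2.morphologyEx(m,cv2.MORPH_OPEN,np.ones((3,3)));m=cv2.morphologyEx(m,cv2.MORPH_CLOSE,np.ones((5,5)))
    k=max(cv2.findContours(m,0,1)[0],key=cv2.contourArea); e=cv2.fitEllipse(k); print(n,np.round(e[0]),np.round(e[1]),ray(c,*e[0],15).round(1))
a=lambda c,x0,y0:cv2.resize(c["color"][y0:y0+75,x0:x0+100,::-1],(400,300),interpolation=cv2.INTER_CUBIC)
cv2.imwrite("pics/c3.png",np.hstack([a(t,150,195),a(t,325,115)]))
go(623,-222,190,114.3); go(623,-222,56,114.3)
E
```

```text
cmd [465.1  -1.4 144.3] 203.8 meas [465.7  -1.4 241.1] clock 14.8
cmd [465.1  -1.4 240.3] 203.8 meas [465.7  -1.4 241.1] clock 14.8
top [198. 254.] [ 5. 11.] [286.3 330.6  15. ]
scene [375. 223.] [ 8. 21.] [341.1 384.9  15. ]
-> units [-1.384 -6.639  1.258] turn 8.95
-> units [-1.384 -6.639  4.608] turn 8.95
```

View pics/c3.png

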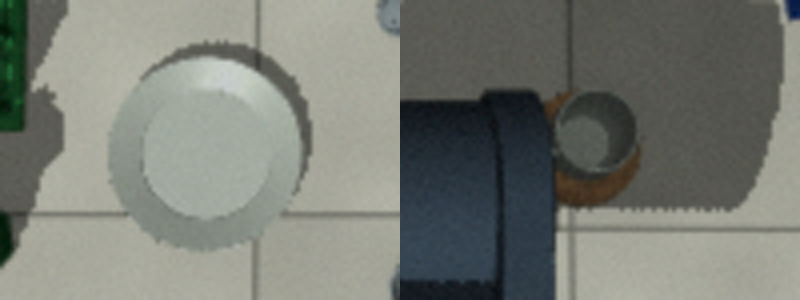

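Pot released. The saucer's outer rim in the top view is centred at (204,153) in the crop, the same as at the start, so (355,323) holds. Now the large cup.

arm_command([
  [[-0.1,-0.3,0,0.8,1],[-0.3,-1.3,0,1.8,1],[-0.5,-2.5,0,2.8,1],[-0.8,-3.8,0.2,3.8,1],[-1.1,-5,0.6,4.8,1],[-1.3,-6.1,1,5.8,1],[-1.38,-6.5,1.2,6.8,1],[-1.38,-6.64,1.26,7.8,1],[-1.38,-6.64,1.26,8.7,1],[-1.38,-6.64,1.26,8.95,1]],
])

```text
clock: 16.12
tool_pos: [622.4, -222.1, 188.3]
eef_rot: [[-0.409, 0.913, -0.002], [0.913, 0.409, 0.001], [0.001, -0.001, -1.0]]
ft_force: [0.5, -0.3, -0.9]
gripper_width: 85.4
gripper_force: 0.0
```

arm_command([
  [[0,0,0,0,1],[0,0,0,0,1]],
])

```text
clock: 16.38
tool_pos: [622.6, -222.0, 189.3]
eef_rot: [[-0.413, 0.911, -0.001], [0.911, 0.413, 0.0], [0.001, -0.001, -1.0]]
ft_force: [-0.1, 1.2, -1.0]
gripper_width: 85.2
gripper_force: 0.0
```

```bash
python3 - <<'E'
from h import *
done(-1.38,-6.64,1.26,8.95)
c=cam("wrist","w4")
im=c["color"][...,::-1].copy()
for p in[(623,-222,80),(622,-227,10),(600,-172,50)]: u=proj(c,p); print(u.round(1)); cv2.circle(im,tuple(np.round(u).astype(int)),2,(0,0,255),-1)
cv2.imwrite("pics/w4a.png",im)
E
```

```text
cmd [ 622.9 -222.1  189.9] 114.3 meas [ 622.6 -222.   189.3] clock 16.4
[280.7 214.7]
[277.2 192.4]
[280.2 126.5]
```

View pics/w4a.png

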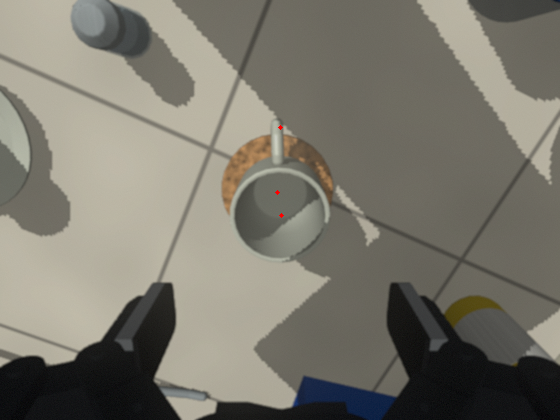

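```bash
python3 - <<'E'
from h import *
c=load("w4"); p=ray(c,280,213,80); w=cloud(c); print(p.round(1),"rim z",np.nanpercentile(w[164:262,232:328,2],[95,99]).round(1),"coaster z",np.nanmedian(w[165:185,230:236,2]).round(1))
go(p[0],p[1],58)
go(*((p[:2]+[622.9,-222.1])/2),58)
E
```

```text
[ 622.1 -221.1   80. ] rim z [80.5 81.2] coaster z 10.4
-> units [ 0.03  -0.007  3.298] turn 0
-> units [ 1.500e-02 -3.000e-03  3.298e+00] turn 0
```

arm_command([
  [[0.02,0,0.3,0,1],[0.02,0,0.9,0,1],[0.02,0,1.7,0,1],[0.02,0,2.5,0,1],[0.02,0,3.05,0,1],[0.02,0,3.25,0,1],[0.02,0,3.3,0,1],[0.02,0,3.3,0,1],[0.02,0,3.3,0,0.7],[0.02,0,3.3,0,0.4]],
], newtons=45)

```text
clock: 17.68
tool_pos: [623.0, -221.6, 59.0]
eef_rot: [[-0.412, 0.911, 0.001], [0.911, 0.412, -0.001], [-0.001, 0.001, -1.0]]
ft_force: [-1.7, 1.4, 6.7]
gripper_width: 65.6
gripper_force: 50.3
```

arm_command([
  [[0,0,0,0,0.3],[0,0,0,0,0],[0,0,0,0,0],[0,0,-0.3,0,0],[0,0,-0.9,0,0],[0,0,-1.7,0,0],[0,0,-2.5,0,0],[0,0,-2.9,0,0],[0,0,-3,0,0]],
])

```text
clock: 18.8
tool_pos: [623.0, -221.6, 179.6]
eef_rot: [[-0.412, 0.911, 0.002], [0.911, 0.412, -0.001], [-0.002, 0.002, -1.0]]
ft_force: [-0.1, 0.2, -1.9]
gripper_width: 65.7
gripper_force: 50.6
```

```bash
python3 - <<'E'
from h import *
done(.02,0,3.3,0);done(0,0,-3,0); go(355,323,175); go(355,323,60)
E
```

```text
cmd [ 622.5 -221.4   57.9] 114.3 meas [ 623.  -221.6  179.6] clock 18.8
cmd [ 622.5 -221.4  177.9] 114.3 meas [ 623.  -221.6  179.6] clock 18.8
-> units [15.156 -0.489  0.073] turn 0
-> units [15.156 -0.489  2.948] turn 0
```

arm_command([
  [[0.2,0,-0.5,0,0],[0.8,0,-1.2,0,0],[1.7,0,-1.7,0,0],[2.8,-0.1,-1.7,0,0],[4.1,-0.15,-1.7,0,0],[5.5,-0.2,-1.7,0,0],[6.9,-0.25,-1.7,0,0],[8.3,-0.3,-1.7,0,0],[9.7,-0.3,-1.7,0,0],[11.1,-0.35,-1.7,0,0]],
])

```text
clock: 20.05
tool_pos: [425.6, 178.8, 245.6]
eef_rot: [[-0.412, 0.911, -0.0], [0.911, 0.412, -0.0], [0.0, -0.0, -1.0]]
ft_force: [1.2, -0.5, -2.7]
gripper_width: 65.1
gripper_force: 50.8
```

arm_command([
  [[1.4,-0.04,0,0,0],[2.5,-0.08,0.1,0,0],[3.4,-0.12,0.5,0,0],[3.9,-0.14,1.2,0,0],[4.06,-0.14,2,0,0],[4.06,-0.14,2.8,0,0],[4.06,-0.14,3.5,0,0],[4.06,-0.14,3.8,0,0],[4.06,-0.14,3.9,0,0],[4.06,-0.14,3.9,0,0]],
])

```text
clock: 21.3
tool_pos: [355.2, 323.3, 90.5]
eef_rot: [[-0.412, 0.911, 0.001], [0.911, 0.412, 0.0], [0.0, 0.001, -1.0]]
ft_force: [-0.1, 0.1, -2.0]
gripper_width: 65.7
gripper_force: 50.7
```

```bash
python3 - <<'E'
from h import *
done(11.1,-.35,-1.7,0);done(4.06,-.14,3.9,0); go(355,323,56.7)
c=cam("scene","s4"); im=c["color"][...,::-1].copy()
for a in range(0,360,6):
    for r,z in((78,17),(52,8)): cv2.circle(im,tuple(np.round(proj(c,(355+r*np.cos(np.radians(a)),323+r*np.sin(np.radians(a)),z))).astype(int)),0,(0,0,255),-1)
w=cam("wrist","w5")["color"][...,::-1]
cv2.imwrite("pics/s4a.png",np.hstack([cv2.resize(im[160:270,300:420],(400,366),interpolation=cv2.INTER_CUBIC),cv2.resize(w,(400,366))]))
E
```

```text
cmd [426.9 177.4 245.9] 114.3 meas [355.2 323.3  90.5] clock 21.3
cmd [354.9 323.1  89.9] 114.3 meas [355.2 323.3  90.5] clock 21.3
-> units [-0.004  0.001  0.83 ] turn 0
```

View pics/s4a.png

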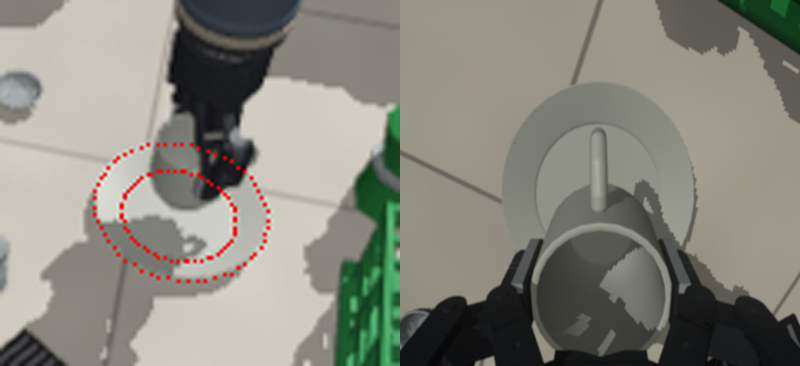

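The saucer circles line up in the scene view, and the cup is laterally centred in the wrist view (x≈280). Lower and release.

arm_command([
  [[0,0,0.3,0,0],[0,0,0.6,0,0],[0,0,0.78,0,0],[0,0,0.83,0,0],[0,0,0.83,0,0],[0,0,0.83,0,0],[0,0,0.83,0,0.75],[0,0,0.83,0,1],[0,0,0.83,0,1],[0,0,0.83,0,1]],
])

```text
clock: 22.65
tool_pos: [354.9, 323.2, 56.6]
eef_rot: [[-0.412, 0.911, 0.0], [0.911, 0.412, -0.0], [-0.0, -0.0, -1.0]]
ft_force: [-0.3, -1.0, -0.9]
gripper_width: 85.2
gripper_force: 0.0
```

arm_command([
  [[0,0,-0.4,0,1],[0,0,-1.2,0,1],[0,0,-2.2,0,1],[0,0,-3.2,0,1],[0,0,-3.8,0,1],[0,0,-4,0,1]],
])

```text
clock: 23.4
tool_pos: [355.3, 323.5, 217.8]
eef_rot: [[-0.412, 0.911, 0.001], [0.911, 0.412, 0.001], [0.001, 0.002, -1.0]]
ft_force: [0.1, -0.2, -1.2]
gripper_width: 85.5
gripper_force: 0.0
```

```bash
python3 - <<'E'
from h import *
done(0,0,.83,0);done(0,0,-4,0)
go(368.5,-298,240,0);go(368.5,-298,200,0);go(368.5,-298,200,20)
c=cam("wrist","w6")
E
```

```text
cmd [354.9 323.1  56.7] 114.3 meas [355.3 323.5 217.8] clock 23.4
cmd [354.9 323.1 216.7] 114.3 meas [355.3 323.5 217.8] clock 23.4
-> units [-14.29   -6.086  -0.582] turn -6.57
-> units [-14.29   -6.086   0.418] turn -6.57
-> units [-14.29   -6.086   0.418] turn -8.57
```

View pics/w6.png

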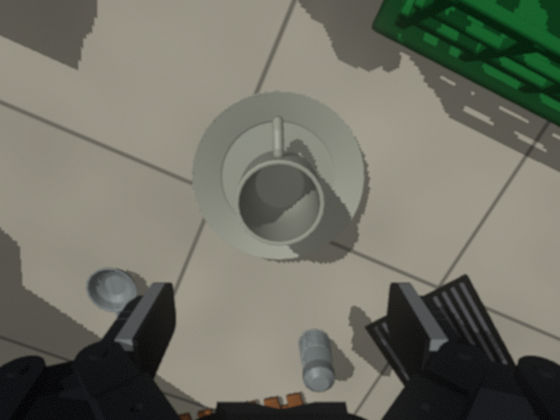

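```bash
python3 - <<'E'
from h import *
c=load("w6"); print(ray(c,281,202.5,78).round(1), ray(c,279,176.5,17).round(1)); 
go(368.5,-298,200)
E
```

```text
[356.6 323.   78. ] [352.8 327.4  17. ]
-> units [-14.29   -6.086   0.418] turn 0
```

The large cup stands upright on the saucer. It may be a few mm off-centre, so I'll check that from the top view while going to the tumbler.

arm_command([
  [[-0.4,-0.2,0,0,1],[-1.6,-0.7,0,0,1],[-3,-1.3,0,0,1],[-4.5,-1.9,0,0,1],[-6,-2.6,0,0,1],[-7.5,-3.2,0.1,0,1],[-9,-3.8,0.2,0,1],[-10.5,-4.5,0.3,0,1],[-12,-5.1,0.4,0,1],[-13.2,-5.6,0.4,0,1]],
])

```text
clock: 24.7
tool_pos: [366.0, -242.5, 199.6]
eef_rot: [[-0.411, 0.912, -0.001], [0.912, 0.411, 0.001], [0.001, -0.001, -1.0]]
ft_force: [2.6, 0.6, 0.5]
gripper_width: 85.9
gripper_force: 0.0
```

arm_command([
  [[-0.8,-0.35,0,0,1],[-1.08,-0.48,0,0,1],[-1.08,-0.48,0,0,1],[-1.08,-0.48,0,0,1],[-1.08,-0.48,0,0,1]],
])

```text
clock: 25.32
tool_pos: [368.3, -286.8, 201.0]
eef_rot: [[-0.413, 0.911, 0.0], [0.911, 0.413, -0.0], [-0.0, 0.0, -1.0]]
ft_force: [0.0, 0.7, 0.3]
gripper_width: 85.6
gripper_force: 0.0
```

```bash
python3 - <<'E'
from h import *
done(-13.2,-5.6,.4,0);done(-1.08,-.48,0,0)
c=cam("wrist","w7"); t=cam("top","t7")
im=c["color"][...,::-1].copy()
for p in[(368.5,-298,82),(367,-296,12)]: u=proj(c,p); print(u.round(1)); cv2.circle(im,tuple(np.round(u).astype(int)),1,(0,0,255),-1)
a=lambda c,x0,y0:cv2.resize(c["color"][y0:y0+60,x0:x0+80,::-1],(400,300),interpolation=cv2.INTER_CUBIC)
cv2.imwrite("pics/w7a.png",np.hstack([cv2.resize(im[90:300,170:450],(400,300)),a(t,162,205)]))
E
```

```text
cmd [ 368.3 -250.3  200.7] 114.3 meas [ 368.3 -286.8  201. ] clock 25.3
cmd [ 368.6 -297.5  200.7] 114.3 meas [ 368.3 -286.8  201. ] clock 25.3
[273.7 223.7]
[274.5 193.2]
```

View pics/w7a.png

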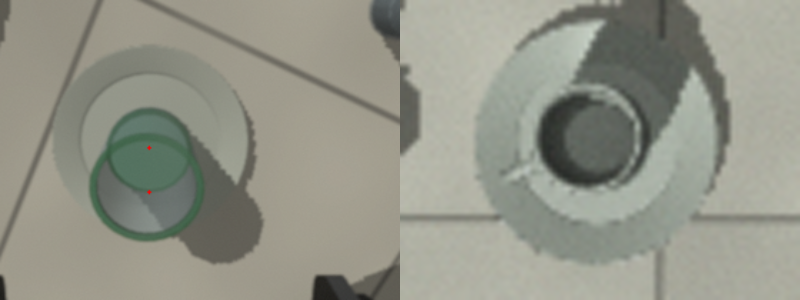

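```bash
python3 - <<'E'
from h import *
t=load("t7"); f=lambda x,y,z:ray(t,162+(x+.5)/5-.5,205+(y+.5)/5-.5,z).round(1)
print("cup rim",f(192.5,136.5,78),"saucer",f(197,141,17))
c=load("w7"); s=0.7
g=lambda x,y,z:ray(c,170+(x+.5)*.7-.5,90+(y+.5)*.7-.5,z).round(1)
print("tum rim",g(147,187,82),"foot",g(149,149,9),"saucer out",g(152,143,14),"floor",g(150,142,8))
# heights: depth at rim of tumbler and floor
w=cloud(c); print(np.nanpercentile(w[185:255,235:312,2],[95,99]).round(1),np.nanmedian(w[150:160,262:285,2]).round(1))
cam("wrist"); o=bot.get_obs(); print(np.round(o["tool_pos"],1),np.abs(o["qvel"]).max())
E
```

```text
cup rim [357.1 316.6  78. ] saucer [355.3 321.6  17. ]
tum rim [ 367.  -296.3   82. ] foot [ 367.4 -297.7    9. ] saucer out [ 367.  -292.1   14. ] floor [ 366.2 -293.6    8. ]
[83.3 83.9] 8.4
[ 368.4 -287.2  201. ] 0.3271306006710409
```

```bash
echo '[368.3,-287.2,200.3,114.3]'>cmd.json; python3 - <<'E'
from h import *
go(367.3,-297.2,55)
E
```

```text
-> units [-0.218 -0.126  3.633] turn 0
```

arm_command([
  [[-0.22,-0.13,0.3,0,1],[-0.22,-0.13,0.9,0,1],[-0.22,-0.13,1.8,0,1],[-0.22,-0.13,2.7,0,1],[-0.22,-0.13,3.3,0,1],[-0.22,-0.13,3.58,0,1],[-0.22,-0.13,3.63,0,1],[-0.22,-0.13,3.63,0,1],[-0.22,-0.13,3.63,0,0.7],[-0.22,-0.13,3.63,0,0.5]],
], newtons=40)

```text
clock: 26.72
tool_pos: [367.4, -298.3, 56.4]
eef_rot: [[-0.412, 0.911, 0.001], [0.911, 0.412, -0.001], [-0.001, 0.0, -1.0]]
ft_force: [-4.8, 0.4, 15.2]
gripper_width: 55.4
gripper_force: 38.8
```

arm_command([
  [[0,0,0,0,0.3],[0,0,0,0,0],[0,0,0,0,0],[0,0,0,0,0],[0,0,-0.3,0,0],[0,0,-0.9,0,0],[0,0,-1.7,0,0],[0,0,-2.5,0,0],[0,0,-2.9,0,0],[0,0,-3,0,0]],
])

```text
clock: 27.98
tool_pos: [367.5, -298.2, 177.1]
eef_rot: [[-0.412, 0.911, 0.002], [0.911, 0.412, -0.001], [-0.002, 0.001, -1.0]]
ft_force: [-0.4, 0.0, -2.1]
gripper_width: 55.8
gripper_force: 43.0
```

```bash
python3 - <<'E'
from h import *
done(-.22,-.13,3.63,0);done(0,0,-3,0); t=cam("top","t8"); s=cam("scene","s8"); w=cam("wrist","w8")
a=lambda c,x0,y0,f,W=400,H=300:cv2.resize(c["color"][y0:y0+H//f,x0:x0+W//f,::-1],(W,H),interpolation=cv2.INTER_CUBIC)
cv2.imwrite("pics/c8.png",np.vstack([np.hstack([a(t,325,115,5),a(t,355,205,5)]),np.hstack([a(s,95,215,4),cv2.resize(w["color"][...,::-1],(400,300))])]))
go(622,-227,175)
E
```

```text
cmd [ 367.2 -297.4   55.1] 114.3 meas [ 367.5 -298.2  177.1] clock 28.0
cmd [ 367.2 -297.4  175.1] 114.3 meas [ 367.5 -298.2  177.1] clock 28.0
-> units [-1.018e+00  6.530e+00  3.000e-03] turn 0
```

View pics/c8.png

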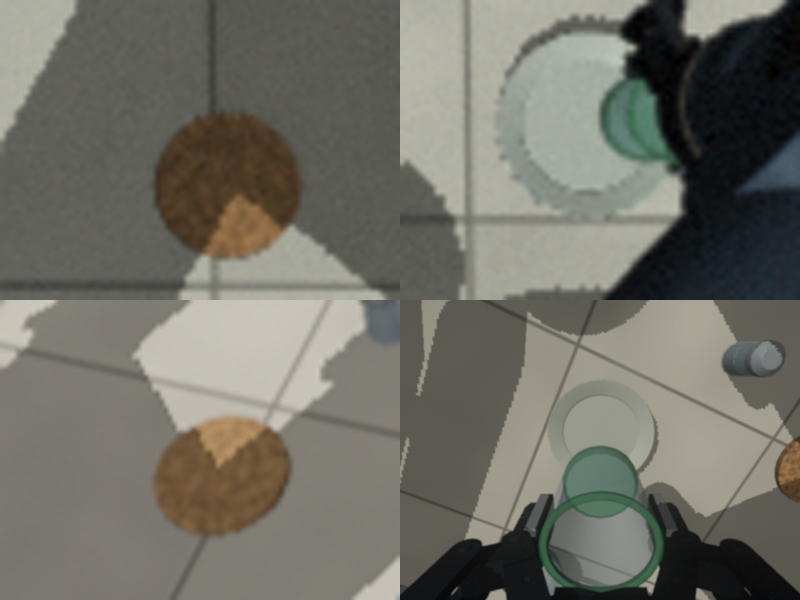

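The coaster is bare in both views (top crop centre (228,185)); the tumbler is held upright. I'll fit the coaster by colour in both views.

```bash
python3 - <<'E'
from h import *
for n,z in(("t8",10),("s8",10)):
    c=load(n); hsv=cv2.cvtColor(c["color"],cv2.COLOR_RGB2HSV); m=((hsv[...,1]>90)&(hsv[...,0]<25)).astype(np.uint8)
    u0=proj(c,(622,-227,10)).astype(int); k=np.zeros_like(m); cv2.circle(k,tuple(u0.tolist()),35,1,-1); m&=k
    k=max(cv2.findContours(m,0,1)[0],key=cv2.contourArea)
    # sides of the disc show: use floor of it via circle fit on top plane
    P=np.array([ray(c,*q[0],z)[:2] for q in k]); A=np.c_[2*P,np.ones(len(P))]; x=np.linalg.lstsq(A,(P**2).sum(1),rcond=None)[0]
    print(n,len(P),x[:2].round(1),"r",np.sqrt(x[2]+x[0]**2+x[1]**2).round(1))
    t=c["color"]
f=lambda x,y,z:ray(load("t8"),355+(x+.5)/5-.5,205+(y+.5)/5-.5,z).round(1)
print("SS out",f(187,117,13),"floor",f(186,120,8))
E
```

```text
t8 78 [ 622.7 -226.6] r 45.5
s8 86 [ 622.6 -224. ] r 46.2
SS out [ 372.5 -294.1   13. ] floor [ 370.7 -294.6    8. ]
```

```bash
python3 - <<'E'
from h import *
go(622.5,-226,175);go(622.5,-226,80);go(622.5,-226,57.8)
E
```

```text
-> units [-1.001e+00  6.552e+00  3.000e-03] turn 0
-> units [-1.001  6.552  2.378] turn 0
-> units [-1.001  6.552  2.933] turn 0
```

arm_command([
  [[-0.05,0.3,0,0,0],[-0.15,1.1,0,0,0],[-0.35,2.2,0,0,0],[-0.5,3.4,0,0,0],[-0.7,4.6,0,0,0],[-0.85,5.6,0.1,0,0],[-0.95,6.3,0.4,0,0],[-1,6.55,1,0,0],[-1,6.55,1.5,0,0],[-1,6.55,1.7,0,0]],
])

```text
clock: 29.38
tool_pos: [622.0, -225.5, 105.5]
eef_rot: [[-0.412, 0.911, -0.003], [0.911, 0.412, 0.001], [0.002, -0.002, -1.0]]
ft_force: [-0.4, -0.6, -1.4]
gripper_width: 55.6
gripper_force: 43.2
```

arm_command([
  [[0,0,0.2,0,0],[0,0,0.6,0,0],[0,0,0.95,0,0],[0,0,1.15,0,0],[0,0,1.22,0,0],[0,0,1.22,0,0],[0,0,1.22,0,0]],
])

```text
clock: 30.25
tool_pos: [622.6, -226.5, 59.2]
eef_rot: [[-0.412, 0.911, 0.001], [0.911, 0.412, -0.0], [-0.0, 0.001, -1.0]]
ft_force: [-0.3, -0.1, -1.9]
gripper_width: 55.8
gripper_force: 43.2
```

arm_command([
  [[0,0,0,0,0.7],[0,0,0,0,1],[0,0,0,0,1],[0,0,0,0,1],[0,0,-0.4,0,1],[0,0,-1.2,0,1],[0,0,-2.2,0,1],[0,0,-3.2,0,1],[0,0,-3.8,0,1],[0,0,-4,0,1]],
])

```text
clock: 31.5
tool_pos: [623.0, -226.6, 221.4]
eef_rot: [[-0.412, 0.911, 0.003], [0.911, 0.412, -0.001], [-0.002, 0.002, -1.0]]
ft_force: [-1.1, 0.3, 0.5]
gripper_width: 85.2
gripper_force: 0.0
```

```bash
python3 - <<'E'
from h import *
done(-1,6.55,1.7,0);done(0,0,1.22,0);done(0,0,-4,0)
w=cam("wrist","w9"); t=cam("top","t9"); s=cam("scene","s9")
a=lambda c,x0,y0,f,W=400,H=300:cv2.resize(c["color"][y0:y0+H//f,x0:x0+W//f,::-1],(W,H),interpolation=cv2.INTER_CUBIC)
cv2.imwrite("pics/c9.png",np.vstack([np.hstack([a(s,200,160,4),a(t,355,205,5)]),np.hstack([a(t,162,205,5),cv2.resize(w["color"][...,::-1],(400,300))])]))
go(607,216,200,174); go(607,216,200,-6)
E
```

```text
cmd [ 622.4 -226.   107.1] 114.3 meas [ 623.  -226.6  221.4] clock 31.5
cmd [ 622.4 -226.    58.3] 114.3 meas [ 623.  -226.6  221.4] clock 31.5
cmd [ 622.4 -226.   218.3] 114.3 meas [ 623.  -226.6  221.4] clock 31.5
-> units [10.23   4.196  0.458] turn -5.97
-> units [10.23   4.196  0.458] turn -5.97
```

View pics/c9.png

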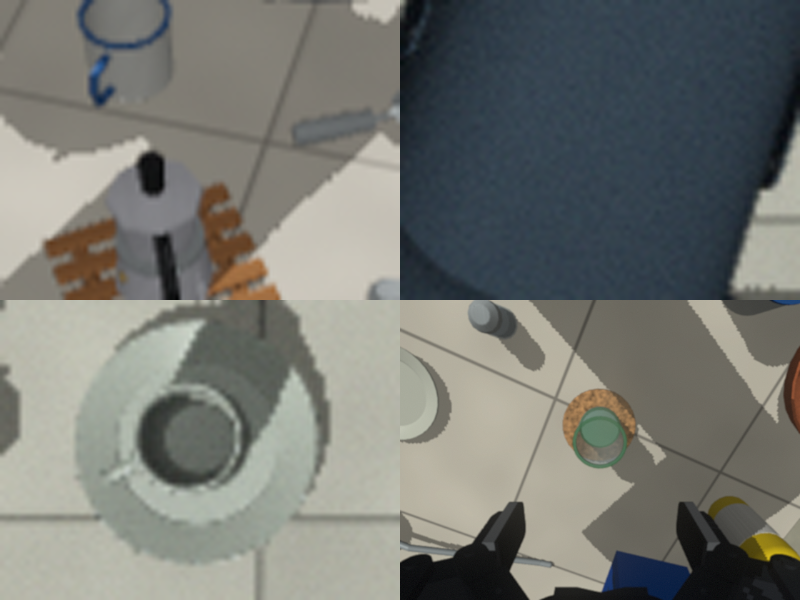

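I've now used my picture allowance (15 viewed, one more than the 14 allowed), so the rest goes by numbers alone. The tumbler sits on the coaster with its foot concentric. Next I fetch the espresso cup from the mat at its recorded pose.

```bash
python3 - <<'E'
from h import *
go(606.9,215.9,140,173.8)
E
```

```text
-> units [10.228  4.192  1.958] turn -5.95
```

arm_command([
  [[0.3,0.1,0,-0.4,1],[1.1,0.45,0,-1.2,1],[2.2,0.9,0,-2,1],[3.4,1.4,0,-2.8,1],[4.6,1.9,0,-3.6,1],[5.8,2.4,0,-4.4,1],[7,2.9,0,-5.2,1],[8.2,3.35,0,-5.95,1],[9.2,3.8,0,-5.95,1],[9.9,4.06,0,-5.95,1]],
])

```text
clock: 32.9
tool_pos: [606.4, 203.2, 217.4]
eef_rot: [[-0.994, 0.106, -0.002], [0.106, 0.994, -0.001], [0.002, -0.001, -1.0]]
ft_force: [0.4, -0.2, -0.0]
gripper_width: 85.4
gripper_force: 0.0
```

arm_command([
  [[0,0,0,0,1],[0,0,0,0,1],[0,0,0,0,1],[0,0,0,0,1]],
])

```text
clock: 33.4
tool_pos: [607.4, 200.5, 218.9]
eef_rot: [[-0.994, 0.109, -0.0], [0.109, 0.994, -0.0], [-0.0, -0.0, -1.0]]
ft_force: [0.2, -0.0, -0.5]
gripper_width: 85.5
gripper_force: 0.0
```

```bash
python3 - <<'E'
from h import *
done(9.9,4.06,0,-5.95); go(606.9,215.9,41.9,173.8)
c=cam("wrist","w10"); w=cloud(c); m=(np.hypot(w[...,0]-607,w[...,1]-216)<40)&(w[...,2]>48)&(w[...,2]<65)
k=cv2.convexHull(np.argwhere(m)[:,::-1].astype(np.int32)); e=cv2.fitEllipse(k); print(e, ray(c,*e[0],57).round(1))
# SS from wrist picture w8 & w9-free: edge by saturation/brightness in t8
print(yaw())
E
```

```text
cmd [607.5 201.7 218.3] 173.8 meas [607.4 200.5 218.9] clock 33.4
-> units [0.053 0.35  4.41 ] turn -0.0
((299.29388427734375, 192.56614685058594), (62.434242248535156, 77.3148422241211), 1.2899788618087769) [609.  215.3  57. ]
173.76997386154858
```

arm_command([
  [[0.03,0.36,0.4,0,1],[0.03,0.36,1.2,0,1],[0.03,0.36,2.2,0,1],[0.03,0.36,3.2,0,1],[0.03,0.36,3.9,0,1],[0.03,0.36,4.3,0,1],[0.03,0.36,4.4,0,1],[0.03,0.36,4.4,0,1],[0.03,0.36,4.4,0,0.7],[0.03,0.36,4.4,0,0.4]],
], newtons=40)

```text
clock: 34.7
tool_pos: [608.0, 215.9, 43.6]
eef_rot: [[-0.994, 0.108, 0.001], [0.108, 0.994, 0.0], [-0.001, 0.001, -1.0]]
ft_force: [0.6, -0.4, -0.2]
gripper_width: 51.6
gripper_force: 0.0
```

arm_command([
  [[0,0,0,0,0.2],[0,0,0,0,0],[0,0,0,0,0],[0,0,0,0,0],[0,0,-0.3,0,0],[0,0,-0.9,0,0],[0,0,-1.8,0,0],[0,0,-2.8,0,0],[0,0,-3.7,0,0],[0,0,-4.0,0,0]],
])

```text
clock: 35.95
tool_pos: [608.4, 216.0, 205.8]
eef_rot: [[-0.994, 0.108, 0.003], [0.108, 0.994, 0.001], [-0.003, 0.002, -1.0]]
ft_force: [-0.1, 0.7, -2.0]
gripper_width: 50.0
gripper_force: 41.9
```

```bash
python3 - <<'E'
from h import *
done(.03,.36,4.4,0);done(0,0,-4,0); go(368,-295,202,114.3)
# small saucer: radial edge points in the bare views (t8 partly hidden by the arm, w8 wrist, s8 scene), circle fit in world
for n in("t8","s8","w8","s9"):
    c=load(n); g=cv2.GaussianBlur(cv2.cvtColor(c["color"],cv2.COLOR_RGB2LAB),(3,3),0).astype(float)
    for R,z in((60,14),(43,8)):
        P=[]
        for a in np.radians(np.arange(0,360,4)):
            rr=np.arange(R-10,R+10,.5); px=[proj(c,(369+r*np.cos(a),-295+r*np.sin(a),z)) for r in rr]
            px=np.array(px,np.float32)
            if px.min()<1 or (px>[556,416]).any(): continue
            v=cv2.remap(g[...,0].astype(np.float32),px[:,:1],px[:,1:],1).ravel(); d=np.abs(v[6:]-v[:-6]); i=d.argmax()
            if d[i]>6: P.append((369+rr[i+3]*np.cos(a),-295+rr[i+3]*np.sin(a)))
        P=np.array(P)
        for _ in range(6):
            if len(P)<12: break
            x=np.linalg.lstsq(np.c_[2*P,np.ones(len(P))],(P**2).sum(1),rcond=None)[0]; r=np.sqrt(x[2]+x[0]**2+x[1]**2)
            e=np.abs(np.hypot(*(P-x[:2]).T)-r); P=P[e<max(1.5,2*np.median(e))]
        if len(P)>=12: print(n,R,len(P),x[:2].round(1),"r",r.round(1))
E
```

```text
cmd [607.8 216.2  42.3] 173.8 meas [608.4 216.  205.8] clock 36.0
cmd [607.8 216.2 202.3] 173.8 meas [608.4 216.  205.8] clock 36.0
-> units [ 4.5810e+00 -1.3353e+01  8.0000e-03] turn 5.95
t8 60 34 [ 366.8 -293.3] r 60.5
t8 43 44 [ 369.5 -297.7] r 44.1
s8 60 26 [ 365.8 -293.9] r 59.8
s8 43 35 [ 372.4 -294.7] r 48.1
w8 60 41 [ 364.8 -295.6] r 61.5
w8 43 56 [ 366.3 -294.2] r 42.5
s9 60 26 [ 365.5 -294.1] r 59.9
s9 43 37 [ 372.4 -294.7] r 48.0
```

arm_command([
  [[0.1,-0.3,-0.3,0.3,0],[0.35,-1.1,-0.6,0.9,0],[0.7,-2.1,-0.6,1.6,0],[1.1,-3.2,-0.6,2.3,0],[1.5,-4.3,-0.6,3,0],[1.85,-5.4,-0.6,3.7,0],[2.2,-6.5,-0.6,4.4,0],[2.6,-7.6,-0.6,5.1,0],[2.95,-8.6,-0.6,5.7,0],[3.2,-9.3,-0.6,5.95,0]],
])

```text
clock: 37.2
tool_pos: [439.1, -141.6, 226.5]
eef_rot: [[-0.409, 0.913, -0.001], [0.913, 0.409, 0.0], [0.0, -0.001, -1.0]]
ft_force: [0.4, -0.0, -1.0]
gripper_width: 50.2
gripper_force: 42.1
```

arm_command([
  [[0,0,0,0,0],[0,0,0,0,0],[0,0,0,0,0]],
])

```text
clock: 37.58
tool_pos: [440.5, -139.6, 226.7]
eef_rot: [[-0.413, 0.911, -0.0], [0.911, 0.413, 0.0], [0.0, -0.0, -1.0]]
ft_force: [-0.4, 0.4, -2.0]
gripper_width: 50.2
gripper_force: 42.1
```

```bash
python3 - <<'E'
from h import *
done(3.2,-9.3,-.6,5.95); go(366.5,-294.5,226); go(366.5,-294.5,80)
E
```

```text
cmd [ 440.4 -139.8  226.3] 114.3 meas [ 440.5 -139.6  226.7] clock 37.6
-> units [-2.764 -3.276  0.008] turn 0
-> units [-2.764 -3.276  3.658] turn 0
```

Tracking is exact. Move over the saucer, lower partway, and verify.

arm_command([
  [[-0.2,-0.2,0,0,0],[-0.8,-1,0,0,0],[-1.5,-1.8,0,0,0],[-2.2,-2.6,0.1,0,0],[-2.6,-3.1,0.5,0,0],[-2.76,-3.28,1.2,0,0],[-2.76,-3.28,2.1,0,0],[-2.76,-3.28,3,0,0],[-2.76,-3.28,3.5,0,0],[-2.76,-3.28,3.65,0,0]],
])

```text
clock: 38.83
tool_pos: [365.5, -294.7, 79.9]
eef_rot: [[-0.412, 0.911, -0.001], [0.911, 0.412, 0.001], [0.002, -0.001, -1.0]]
ft_force: [-1.0, 0.5, -1.2]
gripper_width: 50.2
gripper_force: 42.1
```

```bash
python3 - <<'E'
from h import *
done(-2.76,-3.28,3.65,0); go(366.5,-294.5,46)
E
```

```text
cmd [ 366.3 -294.4   80.3] 114.3 meas [ 365.5 -294.7   79.9] clock 38.8
-> units [-0.004  0.004  0.858] turn 0
```

arm_command([
  [[0,0,0.3,0,0],[0,0,0.6,0,0],[0,0,0.8,0,0],[0,0,0.86,0,0],[0,0,0.86,0,0],[0,0,0.86,0,0],[0,0,0.86,0,0.7],[0,0,0.86,0,1],[0,0,0.86,0,1],[0,0,0.86,0,1]],
])

```text
clock: 40.08
tool_pos: [366.2, -294.9, 46.5]
eef_rot: [[-0.412, 0.911, 0.0], [0.911, 0.412, -0.0], [-0.0, 0.0, -1.0]]
ft_force: [0.3, -0.2, 0.1]
gripper_width: 85.5
gripper_force: 0.0
```

arm_command([
  [[0,0,-0.3,0,1],[0,0,-1,0,1],[0,0,-2,0,1],[0,0,-3,0,1],[0,0,-3.9,0,1],[0,0,-4.3,0,1],[0,0,-4.4,0,1],[0,0,-4.4,0,1]],
])

```text
clock: 41.08
tool_pos: [366.1, -294.8, 222.4]
eef_rot: [[-0.412, 0.911, -0.0], [0.911, 0.412, 0.0], [0.0, -0.0, -1.0]]
ft_force: [0.8, 0.2, -0.6]
gripper_width: 85.3
gripper_force: 0.0
```

```bash
python3 - <<'E'
from h import *
done(0,0,.86,0);done(0,0,-4.4,0)
w=cam("wrist","w11"); t=cam("top","t11"); s=cam("scene","s11")
def circ(c,x0,y0,R,z,tol=10,th=6,pol=None):
    g=cv2.GaussianBlur(cv2.cvtColor(c["color"],cv2.COLOR_RGB2LAB)[...,0],(3,3),0).astype(np.float32); P=[]
    for a in np.radians(np.arange(0,360,4)):
        rr=np.arange(R-tol,R+tol,.5); px=np.array([proj(c,(x0+r*np.cos(a),y0+r*np.sin(a),z)) for r in rr],np.float32)
        if px.min()<1 or (px>[556,416]).any(): continue
        v=cv2.remap(g,px[:,:1],px[:,1:],1).ravel(); d=np.abs(v[6:]-v[:-6]); i=d.argmax()
        if d[i]>th: P.append((x0+rr[i+3]*np.cos(a),y0+rr[i+3]*np.sin(a)))
    P=np.array(P)
    for _ in range(6):
        if len(P)<12: return None
        x=np.linalg.lstsq(np.c_[2*P,np.ones(len(P))],(P**2).sum(1),rcond=None)[0]; r=np.sqrt(x[2]+x[0]**2+x[1]**2)
        e=np.abs(np.hypot(*(P-x[:2]).T)-r); P=P[e<max(1.5,2*np.median(e))]
    return len(P),*x[:2].round(1),round(float(r),1)
for nm,c in(("t11",t),("s11",s),("w11",w)): print(nm,"SS",circ(c,366.5,-294.5,60,14),"esp rim",circ(c,366.5,-294.5,26,60,7))
for nm in("w6","t7","t8","s8","t11","s11"): c=load(nm); print(nm,"LS",circ(c,355,323,78,17),"floor",circ(c,355,323,52,8),"cup rim",circ(c,355,323,34,78,8))
for nm in("t3","w5"): c=load(nm); print(nm,"LS",circ(c,355,323,78,17),"floor",circ(c,355,323,52,8))
for nm in("w9",): c=load(nm); print(nm,"tum rim",circ(c,622.5,-226,28,84,7),"coaster",circ(c,622.5,-226,48,10))
E
```

```text
cmd [ 366.3 -294.4   45.9] 114.3 meas [ 366.1 -294.8  222.4] clock 41.1
cmd [ 366.3 -294.4  221.9] 114.3 meas [ 366.1 -294.8  222.4] clock 41.1
t11 SS (39, np.float64(365.9), np.float64(-293.0), 60.4) esp rim (59, np.float64(368.6), np.float64(-292.1), 24.0)
s11 SS (44, np.float64(365.2), np.float64(-296.7), 63.1) esp rim (55, np.float64(368.5), np.float64(-291.7), 24.6)
w11 SS (39, np.float64(365.4), np.float64(-296.3), 61.8) esp rim (71, np.float64(367.8), np.float64(-292.6), 24.0)
w6 LS (42, np.float64(354.8), np.float64(322.5), 78.7) floor (40, np.float64(354.9), np.float64(321.4), 53.1) cup rim (68, np.float64(357.4), np.float64(321.8), 31.9)
t7 LS (41, np.float64(355.1), np.float64(321.7), 78.4) floor (43, np.float64(350.7), np.float64(321.2), 47.7) cup rim (54, np.float64(356.9), np.float64(318.6), 31.7)
t8 LS (42, np.float64(355.0), np.float64(322.1), 78.2) floor (41, np.float64(350.5), np.float64(321.4), 47.8) cup rim (54, np.float64(356.9), np.float64(318.7), 31.7)
s8 LS (33, np.float64(352.1), np.float64(323.2), 77.3) floor (24, np.float64(356.0), np.float64(325.5), 46.5) cup rim (49, np.float64(357.0), np.float64(321.8), 32.6)
t11 LS (41, np.float64(355.2), np.float64(321.6), 78.5) floor (39, np.float64(350.9), np.float64(320.9), 47.7) cup rim (52, np.float64(356.9), np.float64(318.6), 31.7)
s11 LS (30, np.float64(353.5), np.float64(323.6), 77.4) floor (23, np.float64(355.0), np.float64(326.0), 46.8) cup rim (51, np.float64(357.0), np.float64(321.8), 32.7)
t3 LS (59, np.float64(354.8), np.float64(322.6), 77.8) floor (53, np.float64(355.3), np.float64(322.0), 51.5)
w5 LS (48, np.float64(354.8), np.float64(322.1), 78.8) floor (52, np.float64(353.6), np.float64(322.9), 51.6)
w9 tum rim (37, np.float64(622.4), np.float64(-224.2), 29.7) coaster (42, np.float64(622.7), np.float64(-226.2), 49.0)
```

```bash
python3 - <<'E'
from h import *
for n in("t11","s11"):
    w=cloud(load(n)).reshape(-1,3)
    for nm,x,y,r,z in(("knob",465,-1.5,30,130),("cup",355,323,50,68),("tum",622.5,-226,45,72),("esp",366.5,-294.5,40,50)):
        q=w[(np.hypot(w[:,0]-x,w[:,1]-y)<r)&(w[:,2]>z)]; print(n,nm,len(q),((np.percentile(q,3,0)+np.percentile(q,97,0))/2).round(1) if len(q) else '',"top z",np.percentile(q[:,2],97).round(1) if len(q) else '')
    c=load(n); hsv=cv2.cvtColor(c["color"],cv2.COLOR_RGB2HSV); m=((hsv[...,1]>110)&(hsv[...,0]<22)).astype(np.uint8); k=np.zeros_like(m); cv2.circle(k,tuple(np.round(proj(c,(465,-1.5,10))).astype(int).tolist()),42,1,-1); m&=k
    h=cv2.convexHull(np.argwhere(m)[:,::-1].astype(np.int32)); P=np.array([ray(c,*q[0],10)[:2] for q in h],np.float32); print(n,"trivet",cv2.minAreaRect(P))
E
```

```text
t11 knob 35 [465.6  -3.  153.3] top z 159.0
t11 cup 97 [356.8 323.8  78. ] top z 86.0
t11 tum 90 [ 622.7 -225.3   82.2] top z 90.6
t11 esp 1627 [ 366.1 -293.3  390.7] top z 722.4
t11 trivet ((466.8433837890625, -1.8966827392578125), (148.169677734375, 147.7484588623047), 37.38727951049805)
s11 knob 58 [465.6  -1.8 142.4] top z 153.5
s11 cup 157 [356.9 321.3  74.4] top z 80.3
s11 tum 158 [ 623.  -224.9   80.1] top z 86.5
s11 esp 1073 [ 376.  -286.5  304.1] top z 554.0
s11 trivet ((466.22882080078125, 0.1384429931640625), (149.2637939453125, 148.02484130859375), 37.178802490234375)
```

All four are upright and within about 4 mm of their centres. Hand in.

```bash
python3 -c "
from h import *
print(bot.finish_job())"
```

```text
the job is handed in; nothing more can be done
None
```

The large cup, espresso cup, tumbler and coffee pot each stand upright on their own place, measured within about 4 mm of centre; the job was handed in at about 41 s, and I viewed 15 pictures, one more than the 14 allowed.

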